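# Check inside the jar warmer and ease its lid shut

### The arm

A 6-joint arm with a two-finger parallel gripper is mounted at the origin on the work surface. World frame = base frame: x ahead of the robot, y to its left, z up, the work surface at z = 0. Lengths are in m, angles in rad, forces in N, time in s.
With the tool pointing down it reaches from about 0.325 to 0.75 m from the base axis. Payload 7.6 kg.
Tool frame: the origin (TCP) lies between the finger pads; the fingertips stand 14 mm ahead of it and the grasp point (between the pads) lies 5 mm behind it; z points along the fingers, x is the direction in which the jaws open and shut, and the axes are right-handed (so a half turn about z gives the same grasp; the last joint's range is limited). The gripper opens to 85 mm and grips with 20 to 120 N. Pads are 22 mm wide; open, the fingers measure 114 mm over their backs; the gripper's body (76 mm by 85 mm) begins 54 mm behind the grasp point. The pads swing forward as they close: fully open they stand 13 mm farther back than shut.
Start: joints at [-1.3, 0.052, 1.401, -0, 1.689, -0.07], TCP at [0.176, -0.495, 0.245] pointing down, gripper open.
Joint ranges: [-2.9, 2.9], [-0.91, 2.17], [0.12, 2.37], [-1.06, 4.2], [0.26, 2.73], [-2.93, 2.93]. Speed limits (rad/s): [2.57, 2.57, 3.01, 3.14, 3.14, 3.14].

### API

Orientations are given as a 3x3 rotation matrix whose columns are the frame's x, y, z axes.
In Python, from cell import arm gives the robot as it stands. The module is installed in compiled form; this text tells all that it offers.
- The arm moves only by the shell command python3 -m crank 'ROWS' [OPENING] [FORCE]. ROWS is JSON, a list that holds one entry, the list of rows, each a list of 6 numbers: the shift along the tool's x, y, z in cm, then the turn, a rotation vector about the tool's x, y, z in degrees. In form: [[[dx, dy, dz, wx, wy, wz], ...]]. A call has 1 to 20 rows; each row shifts and turns the pose as measured when the row begins, along the tool's axes as they then stand; what a row does not reach is not made up. A row lasts 1/12 s, in which the tool goes at most 41.7 mm and 7.16 degrees, less where a joint would pass 70% of its speed; a pose out of reach is approached as far as the arm can. A call is refused whole if a number of a shift passes 4.17 or a number of a turn 7.16, either way. A call with a gripper value outside its range is refused whole. OPENING is the opening, from 0 (shut) to 1 (fully open), set as the call begins (- or left out, the last holds). The fingers move at their own pace and stop on an object; FORCE is the grip in N (left out, the last holds). Time passes only in rows, so rows that do not move let the fingers close. It gives the time, the measured TCP pose, the force and the opening at its end, in the units of the state.
- arm.get_obs(): the state, without advancing time (a new reading comes with each control period).
- arm.capture(name): name is "scene" or "side" or "wrist"; returns (picture, depth): 480x640x3 uint8, blue, green, red; 480x640 float32, m along the optical axis (not along the pixel's ray), 0 where there is no reading.
- arm.camera_info(name): a dict with "K" (3x3 intrinsics, pixels), "k1" (the pictures are not rectified: a ray, as slopes to the right and down, at radius r is drawn at 1 + k1 r^2 times it, then the intrinsics apply), "R" (3x3) and "t" (3): a world point X has camera coordinates R X + t. Camera axes: x right, y down, z forward; pixel columns grow to the right and rows downward; lengths in m; the calibration is good to about 2 mm. A picture is of the moment at which its call begins: read the wrist's pose just before it. camera_info takes no time and is no camera call; for the wrist camera it gives the pose at the moment of the call.
- arm.hand_in(): hands the job in, once; it reports no verdict.
The state is a dict: "time": time; "q": joint angles; "qvel": joint speeds; "effort": joint torques, N m; "tcp_pos": TCP position; "orientation": TCP orientation; "contact_force": force on the tool from outside, world axes, zero at the start; "wrist_torque": the same for the moment, N m; "gripper_width": opening from 0.0 (shut) to 1.0 (fully open).
Only numpy, scipy, OpenCV 4.12 (cv2) and the standard library are available. Lean on these libraries where they do the work, as an engineer would, in place of code of your own. Each camera call takes 0.05 s, during which the arm holds its last target.

### The job

A capped jar has been left standing on the lid of the bench warmer. Slide it off sideways, without picking it up, so that it stands wholly on the warmer's flat top beside the lid; then press the lever at the front all the way down and keep the lid wide open for three seconds or so for me to check the jars inside. Then ease the lever up slowly so that the lid comes down gently and shuts without slamming, and leave everything else where it is.

Things in the scene. Friction and masses are not known exactly. Their poses are not given: they have to be found in the camera images.
- warmer: (Lengths in mm.) White bench warmer, fixed to the table, 184 x 410 x 141 high. Origin on the table under its middle; own -x is its front with the lever, own +y its left. Right part, own y -212 to +17, x -92 to +92: fixed flat steel top at height 139. Left part, own y +20 to +198: the well under the lid. Free space for the jar: round own (-10, -75).
- lid (a joint): Angle of the lid, rad: 0 shut, 1.1 fully open with its front edge up. Flat steel plate 178 x 178 x 10, about 0.4 kg, with no handle; shut, its upper side is level at height 141, 2 above the flat top beside it, with a 2 gap between. Hinged along its back edge (own x +85 of the warmer, height 136). It is moved through the lever, not by hand; it follows the lever at 2.444 times the lever's angle and falls shut by its own weight.
- lid_front (a point): Middle of the lid's front edge, on its upper side.
- lever (a joint): Angle of the lever, rad: 0 at rest (up), 0.45 pressed right down against its stop (lid then at 1.1). Pivot along the warmer's y at own (-105, +65), height 85. Pressing takes about 3 to 10 N at the paddle. There is no latch: the weight of the lid brings the lever back up and keeps it against the finger. If let go, the lid bangs shut at over 2 rad/s; it is gentle if the lid moves below 1.5 rad/s, so let the paddle rise at 50 mm/s or slower until the lid is shut.
- paddle (a point): Centre of the upper face of the lever's black paddle (40 x 44 in the warmer's x and y), 110 in front of the pivot, so about own (-211, +65) at rest, height 114. The paddle moves down about 49 on an arc about the pivot, its face sloping 0.2 rad down towards the warmer at rest and 0.25 rad down away from it when pressed. Press its top face. The warmer's front face is 120 behind the paddle's centre; the lid's front edge swings up and back.
- jar: The jar to be slid: capped sample jar, straight cylinder 72 diameter x 62 high (cap included), about 180 g; origin at the centre of its underside, z up its axis. It stands on the lid. Pushed higher than about 30 above its underside it may tip.
- jar_b: Bystander on the right back corner of the flat top, about own (+47, -168) of the warmer: capped sample jar, straight cylinder 72 diameter x 62 high (cap included), about 180 g; origin at the centre of its underside, z up its axis.
- jar_c: Bystander on the table in front of the warmer, right of the lever: capped sample jar, straight cylinder 72 diameter x 62 high (cap included), about 180 g; origin at the centre of its underside, z up its axis.
- jar_d: Bystander on the table in front of the warmer, left of the lever: capped sample jar, straight cylinder 72 diameter x 62 high (cap included), about 180 g; origin at the centre of its underside, z up its axis.
- bottle: Bystander: closed clear bottle on the table right of the warmer, 68 diameter x 190 high, origin under its centre.
- bowl: Bystander: steel bowl on the table left of the warmer, 120 across x 45 high, origin under its centre.
- spatula: Bystander: spatula lying on the table left, nearer the robot; origin under its middle.
Mind the look-alikes: they are no part of the job. Leave any green or yellow look-alike of the jar alone.

How it is judged:
By the outcome, as a careful person would: the job done as asked, in the order asked, and still so for the second after the job is handed in, with the robot touching nothing.
It also fails if it takes over 72 s, if anything falls off the work surface, if the arm or the gripper's body presses on something with over 40 N, if the wrist force passes 120 N, or if a joint passes its speed limit or range.

## Working session

There is one attempt and no reset: what is moved stays moved. The work goes in short steps, Python scripts to look and compute and a shell command to move; the robot and the scene stay as the last step left them, time stands still between calls to the robot, and variables do not carry over. Pictures are saved under pics/ and viewed, and the job is handed in when it is done.

```bash
mkdir -p pics; cat > h.py <<'E'
import numpy as np, cv2
from cell import arm
def ray(ci,u,v):
    K=np.array(ci["K"]);d=np.array([(u-K[0,2])/K[0,0],(v-K[1,2])/K[1,1]]);s=d.copy()
    for _ in range(20): s=d/(1+ci["k1"]*(s@s))
    return np.array([s[0],s[1],1.])
def world(ci,u,v,z):  # z depth
    R=np.array(ci["R"]);t=np.array(ci["t"]);return R.T@(ray(ci,u,v)*z-t)
def onplane(ci,u,v,h):
    R=np.array(ci["R"]);t=np.array(ci["t"]);c=-R.T@t;d=R.T@ray(ci,u,v);return c+d*(h-c[2])/d[2]
def proj(ci,X):
    R=np.array(ci["R"]);t=np.array(ci["t"]);p=R@np.array(X)+t;s=p[:2]/p[2];s=s*(1+ci["k1"]*(s@s));K=np.array(ci["K"]);return K[0,0]*s[0]+K[0,2],K[1,1]*s[1]+K[1,2]
E
python3 - <<'E'
from h import *
for n in("scene","side"):
    im,d=arm.capture(n);cv2.imwrite(f"pics/{n}0.png",im);np.save(f"pics/{n}0.npy",d)
    ci=arm.camera_info(n);print(n,-np.array(ci["R"]).T@np.array(ci["t"]),ci["K"],ci["k1"])
o=arm.get_obs();print(o["time"],o["tcp_pos"],o["orientation"],o["contact_force"])
E
```

```text
scene [ 1.05647647 -0.49609535  0.87295055] [[434.61986756   0.         321.55141192]
 [  0.         434.61986756 243.29913738]
 [  0.           0.           1.        ]] 0.032133732817505686
side [0.46695382 1.02548777 1.12483438] [[624.00292495   0.         321.11168511]
 [  0.         624.00292495 238.80794828]
 [  0.           0.           1.        ]] 0.05214475311210551
0.1 [ 0.1754226  -0.49457099  0.24457538] [[ 3.34220223e-01 -9.42494942e-01 -3.57375222e-04]
 [-9.42494003e-01 -3.34220396e-01  1.33454111e-03]
 [-1.37724034e-03 -1.09206625e-04 -9.99999046e-01]] [-0.34557093  0.36170379 -0.44502665]
```

View pics/scene0.png

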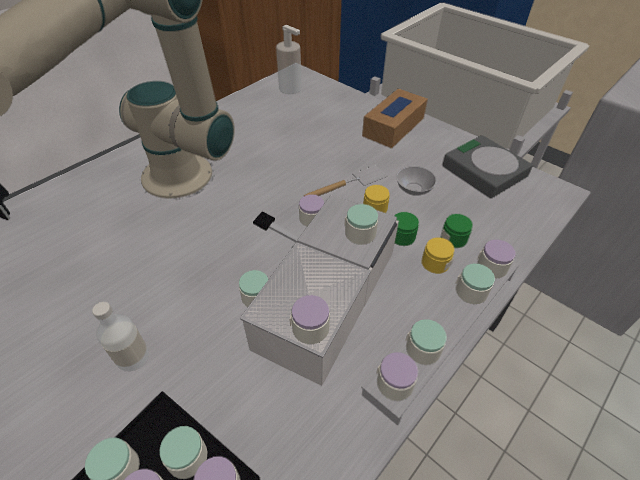

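View pics/side0.png

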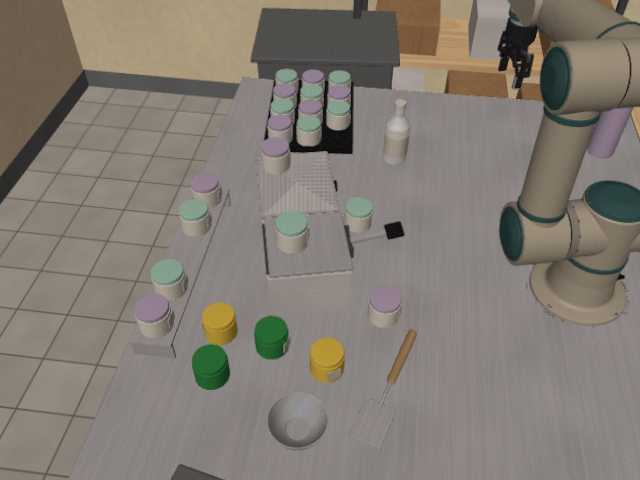

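```bash
python3 - <<'E'
from h import *
a=cv2.imread("pics/scene0.png")[180:390,230:430];cv2.imwrite("pics/sc.png",cv2.resize(a,None,fx=2.85,fy=2.85,interpolation=cv2.INTER_CUBIC))
a=cv2.imread("pics/side0.png")[130:330,240:440];cv2.imwrite("pics/sd.png",cv2.resize(a,None,fx=3,fy=3,interpolation=cv2.INTER_CUBIC))
E
```

```text
(no output)
```

View pics/sc.png

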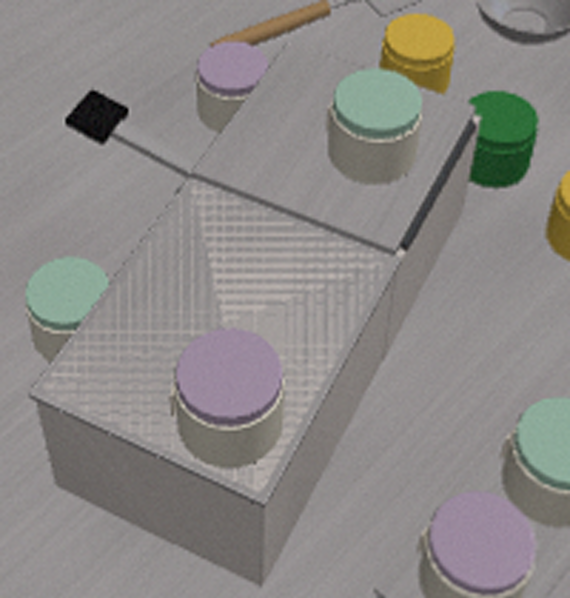

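View pics/sd.png

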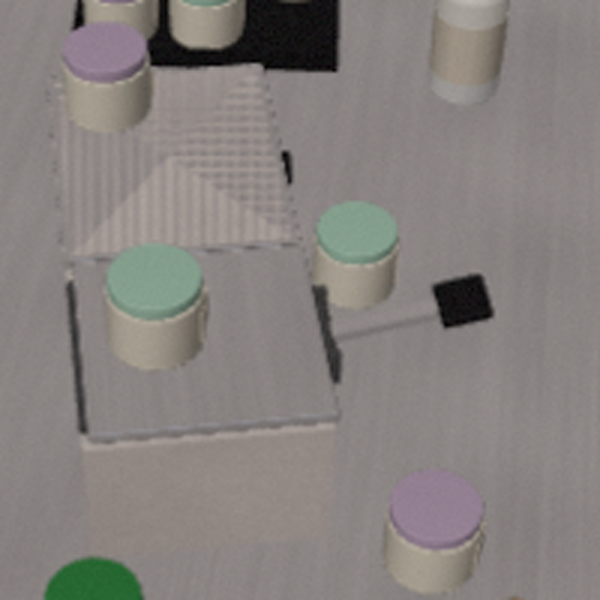

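```bash
python3 - <<'E'
from h import *
cs=arm.camera_info("scene");cd=arm.camera_info("side")
S=lambda u,v:(u/2.85+230,v/2.85+180)
D=lambda u,v:(u/3+240,v/3+130)
def tri(a,b):
    A=[];r=[]
    M=np.zeros((3,3));y=np.zeros(3)
    L=[]
    for ci,p in((cs,a),(cd,b)):
        R=np.array(ci["R"]);c=-R.T@np.array(ci["t"]);d=R.T@ray(ci,*p);d/=np.linalg.norm(d);P=np.eye(3)-np.outer(d,d);M+=P;y+=P@c;L.append((c,P))
    X=np.linalg.solve(M,y);return X.round(4),[round(float(np.linalg.norm(P@(X-c))),4) for c,P in L]
print("jar tri",tri(S(377,102),D(155,278)))
print("paddle",tri(S(97,117),D(463,301)))
print("jarb",tri(S(229,375),D(106,50)), "jarc",tri(S(68,292),D(357,230)),"jard",tri(S(233,68),D(436,508)))
print("corners right-front",tri(S(35,395),D(262,66)),"right-back",tri(S(267,500),D(58,70)))
for n,p in dict(rf=(35,395),rb=(267,500)).items(): print(n,onplane(cs,*S(*p),.139))
for n,p in dict(rf=(262,66),rb=(58,70),).items(): print("side",n,onplane(cd,*D(*p),.139))
for n,p in dict(lf=(338,412),lb=(88,432),mf=(305,243),mb=(72,258)).items(): print("side",n,onplane(cd,*D(*p),.141))
for n,p in dict(mf=(190,178),mb=(398,252)).items(): print("scene",n,onplane(cs,*S(*p),.141))
for n,p in dict(mf=(377,102)).items(): print("jar",onplane(cs,*S(*p),.203),onplane(cd,*D(155,278),.203))
E
```

```text
jar tri (array([0.6572, 0.0823, 0.1977]), [0.0021, 0.0021])
paddle (array([ 0.4351, -0.0199,  0.1065]), [0.0018, 0.0018])
jarb (array([ 0.743 , -0.1781,  0.1947]), [0.0023, 0.0023]) jarc (array([ 0.5271, -0.1435,  0.0566]), [0.002, 0.002]) jard (array([0.4411, 0.1466, 0.0556]), [0.002, 0.002])
corners right-front (array([ 0.6252, -0.2527,  0.1341]), [0.0039, 0.0039]) right-back (array([ 0.7975, -0.2083,  0.1435]), [0.0074, 0.0074])
rf [ 0.63212199 -0.25327044  0.139     ]
rb [ 0.80317043 -0.20421426  0.139     ]
side rf [ 0.62141612 -0.24967351  0.139     ]
side rb [ 0.79261974 -0.21824652  0.139     ]
side lf [0.5157919  0.13873912 0.141     ]
side lb [0.68663161 0.18272895 0.141     ]
side mf [ 0.55908988 -0.03199132  0.141     ]
side mb [0.73336589 0.0108585  0.141     ]
scene mf [ 0.57038783 -0.03788431  0.141     ]
scene mb [0.73967544 0.01454015 0.141     ]
jar [0.6624855  0.07817731 0.203     ] [0.65430844 0.0864322  0.203     ]
```

```bash
python3 - <<'E'
from h import *
from scipy.optimize import least_squares
for n in("scene","side"):
    ci=arm.camera_info(n);d=np.load(f"pics/{n}0.npy");im=cv2.imread(f"pics/{n}0.png")
    K=np.array(ci["K"]);R=np.array(ci["R"]);t=np.array(ci["t"])
    vv,uu=np.mgrid[0:480,0:640];p=cv2.undistortPoints(np.stack([uu.ravel(),vv.ravel()],1).astype(np.float64)[:,None],K,np.array([ci["k1"],0,0,0,0.]))[:,0]
    X=(np.c_[p,np.ones(len(p))]*d.reshape(-1,1)-t)@R
    ok=d.ravel()>0
    np.save(f"pics/{n}X.npy",X)
    m=ok&(X[:,0]>.45)&(X[:,0]<.85)&(X[:,1]>-.3)&(X[:,1]<.22)
    tb=ok&(abs(X[:,2])<.03)&(X[:,0]>.3)&(X[:,0]<.7)&(abs(X[:,1])<.5);print(n,"table z",np.median(X[tb,2]))
    top=m&(X[:,2]>.128)&(X[:,2]<.152)
    cap=m&(X[:,2]>.18)&(X[:,2]<.225)
    for nm,c in(("jar",(.657,.082)),("jarb",(.743,-.178))):
        q=X[cap&(np.hypot(X[:,0]-c[0],X[:,1]-c[1])<.06)]
        q=q[q[:,2]>np.median(q[:,2])-.006]
        h=cv2.minEnclosingCircle(q[:,:2].astype(np.float32));print(nm,np.median(q[:,2]),h,q[:,:2].mean(0),len(q))
    q=X[top];r=cv2.minAreaRect(q[:,:2].astype(np.float32));print("top",np.median(q[:,2]),r,len(q))
    pd=ok&(im.reshape(-1,3).max(1)<40)&(np.hypot(X[:,0]-.435,X[:,1]+.02)<.05)&(X[:,2]>.07);q=X[pd];print("paddle",q.mean(0),cv2.minAreaRect(q[:,:2].astype(np.float32)),len(q))
E
```

```text
scene table z 0.0006598742998362966
jar 0.20297697023433636 ((0.659511923789978, 0.08151143044233322), 0.03568711876869202) [0.66100779 0.07906458] 575
jarb 0.20099508823101228 ((0.7450861930847168, -0.1788429170846939), 0.03498370572924614) [ 0.74707104 -0.18041647] 971
top 0.1396825261063192 ((0.6607906818389893, -0.034807682037353516), (0.18556736409664154, 0.4125877320766449), 15.168976783752441) 10252
paddle [ 0.44023915 -0.02331273  0.11343818] ((0.4394659996032715, -0.02158091962337494), (0.03662041202187538, 0.04495689645409584), 14.357110977172852) 217
side table z -0.0002831504862630123
jar 0.20239446058476707 ((0.655720591545105, 0.08112834393978119), 0.03762289136648178) [0.65527473 0.08499537] 620
jarb 0.2002210958493597 ((0.7412929534912109, -0.17815829813480377), 0.037065185606479645) [ 0.74081574 -0.17417687] 432
top 0.13948891406825992 ((0.6574748158454895, -0.03458116948604584), (0.18445515632629395, 0.41931843757629395), 15.380891799926758) 8193
paddle [ 0.43516215 -0.01611035  0.11246614] ((0.4353722929954529, -0.01790739595890045), (0.03689805045723915, 0.044433098286390305), 17.485532760620117) 227
```

```bash
python3 -m crank '[[[0,0,-1,0,0,-7],[0,0,-1,0,0,-7],[0,0,-1,0,0,-7],[0,0,-1,0,0,-7],[0,0,-1,0,0,-7],[0,0,-1,0,0,-7],[0,0,-1,0,0,-7],[0,0,-1,0,0,-7],[0,0,-1,0,0,-7],[0,0,-1,0,0,-7],[0,0,0,0,0,-7],[0,0,0,0,0,0]]]' 0.53 20
```

```text
time: 1.1
tcp_pos: [0.1751, -0.4934, 0.3421]
orientation: [[0.989, 0.149, -0.004], [0.149, -0.989, 0.015], [-0.002, -0.016, -1.0]]
contact_force: [-0.6, 0.5, 0.5]
gripper_width: 0.528
```

```bash
python3 -m crank '[[[2.7,-2.8,0,0,0,0],[2.7,-2.8,0,0,0,0],[2.7,-2.8,0,0,0,0],[2.7,-2.8,0,0,0,0],[2.7,-2.8,0,0,0,0],[2.7,-2.8,0,0,0,0],[2.7,-2.8,0,0,0,0],[2.7,-2.8,0,0,0,0],[2.7,-2.8,0,0,0,0],[2.7,-2.8,0,0,0,0],[2.7,-2.8,0,0,0,0],[2.7,-2.8,0,0,0,0],[2.7,-2.8,0,0,0,0],[2.7,-2.8,0,0,0,0],[2.7,-2.8,0,0,0,0],[2.7,-2.8,0,0,0,0]]]'
```

```text
time: 2.43
tcp_pos: [0.5623, 0.0215, 0.3385]
orientation: [[0.998, 0.068, -0.015], [0.069, -0.997, 0.025], [-0.013, -0.026, -1.0]]
contact_force: [1.3, -1.3, 0.3]
gripper_width: 0.53
```

```bash
cat > d.py <<'E'
import sys; from h import *
from scipy.spatial.transform import Rotation as Ro
x,y,z,yaw=map(float,sys.argv[1:5]);pit=float(sys.argv[5]) if len(sys.argv)>5 else 0
o=arm.get_obs();R=np.array(o["orientation"]);p=np.array(o["tcp_pos"])
c,s=np.cos(np.radians(yaw)),np.sin(np.radians(yaw))
T=np.array([[c,s,0],[s,-c,0],[0,0,-1]])@Ro.from_euler('x',pit,degrees=True).as_matrix()
print("t",round(o["time"],2),"p",p.round(4),"F",np.round(o["contact_force"],1),"w",round(o["gripper_width"],3))
print("cm",(R.T@(np.array([x,y,z])-p)*100).round(2),"deg",np.degrees(Ro.from_matrix(R.T@T).as_rotvec()).round(2))
E
python3 d.py .650 .1405 .22 7.2
```

```text
t 2.43 p [0.5623 0.0215 0.3385] F [ 1.3 -1.3  0.3] w 0.53
cm [  9.72 -10.97  12.02] deg [-1.51  0.71 -3.27]
```

```bash
python3 -m crank '[[[2.5,-2.8,0,-0.5,0.2,-1],[2.5,-2.8,0,-0.5,0.2,-1],[2.5,-2.8,0,-0.5,0.2,-1],[2.2,-2.6,1,0,0,-0.3],[0,0,2,0,0,0],[0,0,2,0,0,0],[0,0,2,0,0,0],[0,0,2,0,0,0],[0,0,0,0,0,0]]]'; python3 d.py .650 .1405 .20 7.2
```

```text
time: 3.18
tcp_pos: [0.6539, 0.1564, 0.2305]
orientation: [[0.995, 0.102, -0.018], [0.102, -0.995, -0.003], [-0.019, 0.001, -1.0]]
contact_force: [-0.3, -0.6, -2.2]
gripper_width: 0.532
t 3.18 p [0.6539 0.1564 0.2305] F [-0.3 -0.6 -2.2] w 0.532
cm [-0.5   1.54  3.06] deg [ 0.04  1.06 -1.36]
```

```bash
python3 -m crank '[[[-0.2,0.4,1.5,0,0.5,-0.7],[-0.2,0.4,1.5,0,0.5,-0.7],[0,0,1.0,0,0,0],[0,0,0,0,0,0],[0,0,0,0,0,0]]]'; python3 d.py .650 .1405 .17 7.2
python3 - <<'E'
from h import *
for n in("scene","side","wrist"):
    ci=arm.camera_info(n);im,d=arm.capture(n);np.save(f"pics/{n}1.npy",d)
    cv2.imwrite(f"pics/{n}1.png",im)
    if n!="wrist":
        a=im[150:310,290:490] if n=="scene" else im[150:310,200:400]
        cv2.imwrite(f"pics/{n}1c.png",cv2.resize(a,None,fx=3.5,fy=3.5,interpolation=cv2.INTER_CUBIC))
E
```

```text
time: 3.6
tcp_pos: [0.65, 0.1478, 0.1902]
orientation: [[0.993, 0.114, -0.003], [0.114, -0.993, -0.001], [-0.003, 0.001, -1.0]]
contact_force: [0.2, -0.1, 0.4]
gripper_width: 0.53
t 3.6 p [0.65   0.1478 0.1902] F [ 0.2 -0.1  0.4] w 0.53
cm [-0.08  0.73  2.02] deg [ 0.04  0.15 -0.63]
```

View pics/scene1c.png

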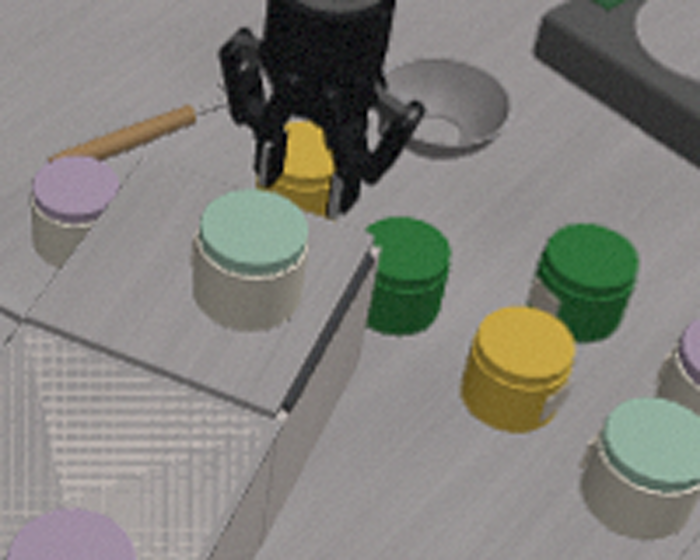

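View pics/side1c.png

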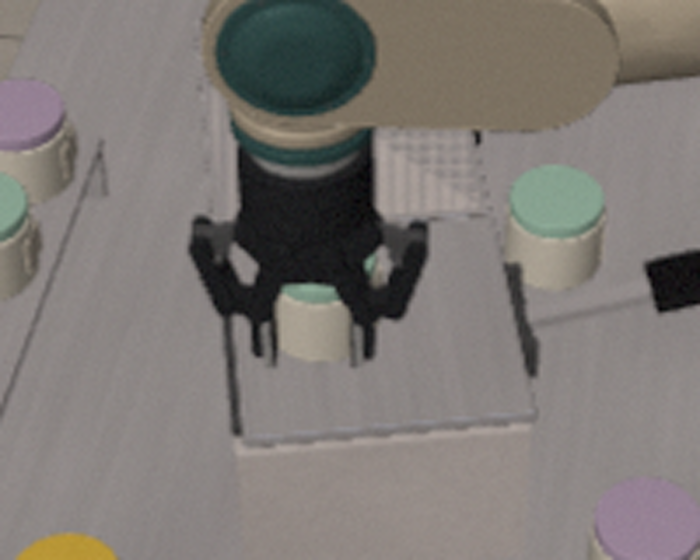

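View pics/wrist1.png

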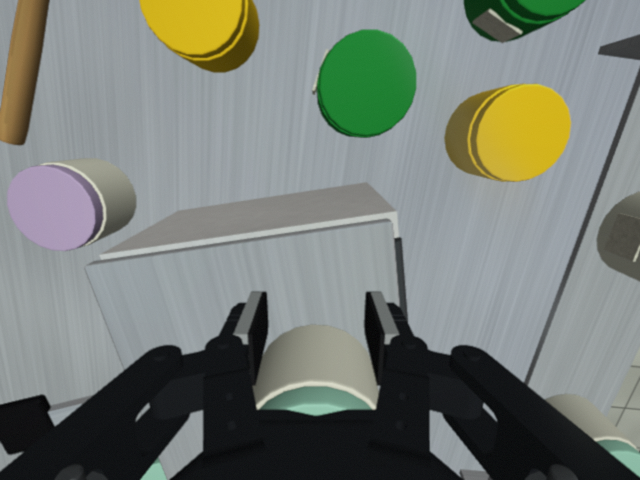

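```bash
python3 - <<'E'
from h import *
o=arm.get_obs();p=np.array(o["tcp_pos"]);R=np.array(o["orientation"])
for n,(u0,v0) in(("side",(200,150)),("scene",(290,150))):
  ci=arm.camera_info(n)
  for s in(-.027,.027):
    for dz in(.005,.014,.02,.027):
      for dy in (-.011,.011):
        u,v=proj(ci,p+R@[s,dy,dz]);print(n,s,dz,dy,((u-u0)*3.5).round(),((v-v0)*3.5).round())
E
```

```text
side -0.027 0.005 -0.011 355.0 362.0
side -0.027 0.005 0.011 357.0 335.0
side -0.027 0.014 -0.011 355.0 372.0
side -0.027 0.014 0.011 357.0 345.0
side -0.027 0.02 -0.011 355.0 379.0
side -0.027 0.02 0.011 357.0 352.0
side -0.027 0.027 -0.011 356.0 387.0
side -0.027 0.027 0.011 357.0 360.0
side 0.027 0.005 -0.011 264.0 360.0
side 0.027 0.005 0.011 266.0 333.0
side 0.027 0.014 -0.011 264.0 370.0
side 0.027 0.014 0.011 267.0 343.0
side 0.027 0.02 -0.011 265.0 377.0
side 0.027 0.02 0.011 267.0 350.0
side 0.027 0.027 -0.011 265.0 385.0
side 0.027 0.027 0.011 268.0 358.0
scene -0.027 0.005 -0.011 276.0 162.0
scene -0.027 0.005 0.011 259.0 179.0
scene -0.027 0.014 -0.011 275.0 171.0
scene -0.027 0.014 0.011 258.0 189.0
scene -0.027 0.02 -0.011 274.0 178.0
scene -0.027 0.02 0.011 257.0 196.0
scene -0.027 0.027 -0.011 273.0 186.0
scene -0.027 0.027 0.011 257.0 203.0
scene 0.027 0.005 -0.011 346.0 194.0
scene 0.027 0.005 0.011 329.0 212.0
scene 0.027 0.014 -0.011 344.0 203.0
scene 0.027 0.014 0.011 328.0 222.0
scene 0.027 0.02 -0.011 343.0 210.0
scene 0.027 0.02 0.011 327.0 229.0
scene 0.027 0.027 -0.011 342.0 218.0
scene 0.027 0.027 0.011 326.0 236.0
```

```bash
python3 -m crank '[[[0,0,1,0,0.1,-0.5],[0,0,1,0,0,0],[0,0,0.9,0,0,0],[0,0,0,0,0,0]]]'; python3 d.py .675 -.0556 .16 7.2
```

```text
time: 4.08
tcp_pos: [0.6515, 0.1485, 0.1617]
orientation: [[0.992, 0.125, 0.005], [0.125, -0.992, 0.0], [0.005, 0.0, -1.0]]
contact_force: [-0.4, -0.9, -1.5]
gripper_width: 0.529
t 4.08 p [0.6515 0.1485 0.1617] F [-0.4 -0.9 -1.5] w 0.529
cm [-0.21 20.54  0.17] deg [ 0.02 -0.3  -0.04]
```

```bash
python3 -m crank '[[[0,0.6,0,0,0,0],[0,0.6,0,0,0,0],[0,0.6,0,0,0,0],[0,0.6,0,0,0,0],[0,0.6,0,0,0,0],[0,0.6,0,0,0,0],[0,0.6,0,0,0,0],[0,0.6,0,0,0,0]]]'; python3 d.py .675 -.0556 .16 7.2
```

```text
time: 4.75
tcp_pos: [0.6579, 0.0964, 0.1614]
orientation: [[0.992, 0.125, 0.005], [0.125, -0.992, 0.001], [0.005, 0.0, -1.0]]
contact_force: [0.0, 0.2, -0.0]
gripper_width: 0.528
t 4.75 p [0.6579 0.0964 0.1614] F [ 0.   0.2 -0. ] w 0.528
cm [-0.2  15.3   0.14] deg [ 0.   -0.26 -0.03]
```

```bash
python3 - <<'E'
from h import *
for n in("side","wrist"):
    im,d=arm.capture(n)
    if n=="side": im=cv2.resize(im[150:310,200:400],None,fx=3.5,fy=3.5)
    cv2.imwrite(f"pics/{n}2.png",im)
E
```

```text
(no output)
```

View pics/side2.png

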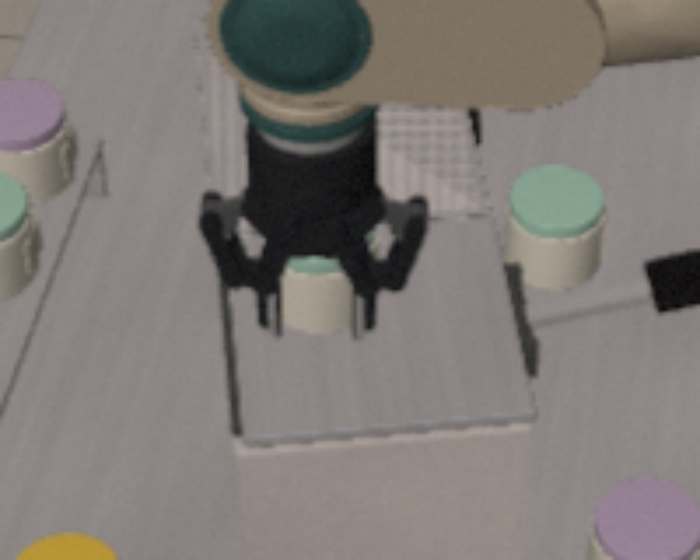

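View pics/wrist2.png

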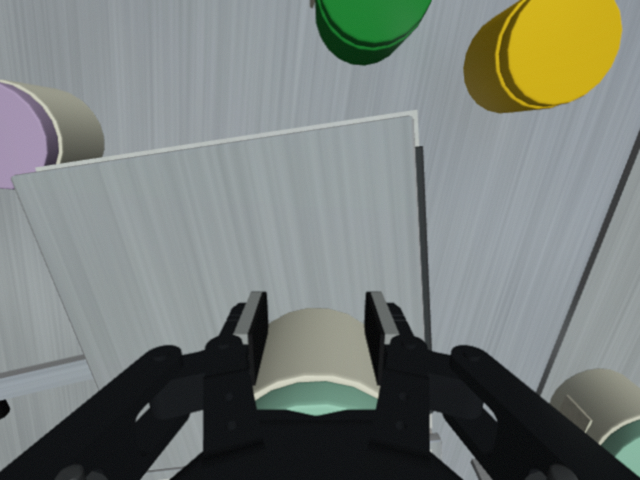

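The side view shows the jar nested upright between the fingers (crop 318,300), centred in the wrist view (317,370). I'm continuing the slide.

```bash
python3 -m crank '[[[0,0.6,0,0,0,0],[0,0.6,0,0,0,0],[0,0.6,0,0,0,0],[0,0.6,0,0,0,0],[0,0.6,0,0,0,0],[0,0.6,0,0,0,0],[0,0.6,0,0,0,0],[0,0.6,0,0,0,0],[0,0.6,0,0,0,0],[0,0.6,0,0,0,0],[0,0.6,0,0,0,0],[0,0.6,0,0,0,0]]]'; python3 d.py .675 -.0556 .16 7.2
```

```text
time: 5.85
tcp_pos: [0.6678, 0.0186, 0.162]
orientation: [[0.992, 0.126, 0.005], [0.126, -0.992, 0.001], [0.006, -0.001, -1.0]]
contact_force: [-0.4, 0.8, -0.8]
gripper_width: 0.528
t 5.85 p [0.6678 0.0186 0.162 ] F [-0.4  0.8 -0.8] w 0.528
cm [-0.22  7.46  0.19] deg [-0.03 -0.32  0.02]
```

```bash
python3 -m crank '[[[0,0.6,0,0,0,0],[0,0.6,0,0,0,0],[0,0.6,0,0,0,0],[0,0.6,0,0,0,0],[0,0.6,0,0,0,0],[0,0.6,0,0,0,0],[0,0.6,0,0,0,0],[0,0.6,0,0,0,0],[0,0.6,0,0,0,0],[0,0.5,0,0,0,0],[0,0.4,0,0,0,0],[0,0.2,0,0,0,0],[0,0,0,0,0,0]]]'; python3 d.py .675 -.0556 .16 7.2
python3 - <<'E'
from h import *
for n in("side","scene"):
    im,d=arm.capture(n);cv2.imwrite(f"pics/{n}3.png",im)
    if n=="side": im=cv2.resize(im[130:330,200:400],None,fx=3,fy=3)
    else: im=cv2.resize(im[180:390,230:430],None,fx=2.85,fy=2.85)
    cv2.imwrite(f"pics/{n}3c.png",im)
E
```

```text
time: 6.93
tcp_pos: [0.6768, -0.0548, 0.1616]
orientation: [[0.992, 0.124, 0.005], [0.124, -0.992, 0.001], [0.005, -0.0, -1.0]]
contact_force: [0.5, 0.5, -0.3]
gripper_width: 0.53
t 6.93 p [ 0.6768 -0.0548  0.1616] F [ 0.5  0.5 -0.3] w 0.53
cm [-0.19  0.06  0.16] deg [-0.02 -0.28 -0.08]
```

View pics/scene3c.png

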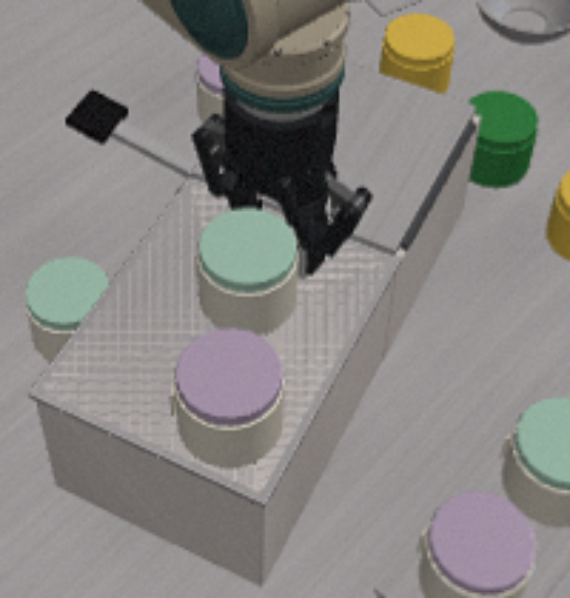

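View pics/side3c.png

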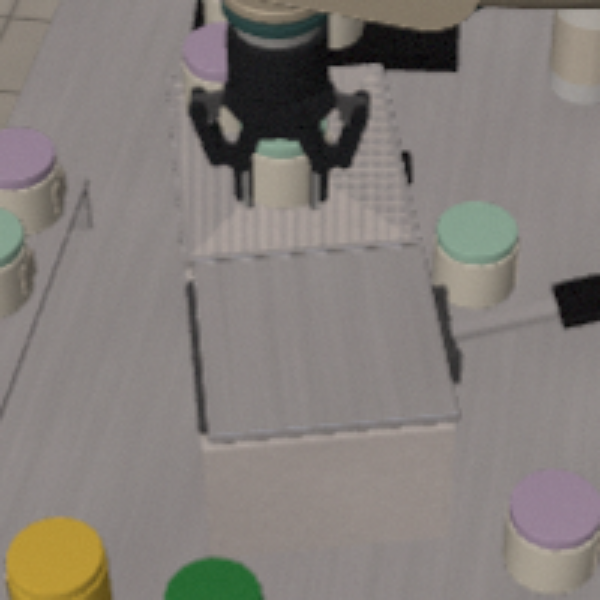

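```bash
python3 -m crank '[[[0,-0.5,0,0,0,0],[0,-1,0,0,0,0],[0,-1.5,0,0,0,0],[0,-1.5,0,0,0,0],[0,-1.5,-1,0,0,0],[0,-0.5,-2.5,0,0,0],[0,0,-3,0,0,0],[0,0,-3,0,0,0],[0,0,-3,0,0,0],[0,0,-1,0,0,0]]]'
python3 d.py .436 -.02 .20 -75
```

```text
time: 7.87
tcp_pos: [0.6635, 0.0282, 0.3006]
orientation: [[0.991, 0.134, -0.004], [0.134, -0.991, 0.002], [-0.004, -0.003, -1.0]]
contact_force: [0.2, 0.2, 1.5]
gripper_width: 0.528
t 7.87 p [0.6635 0.0282 0.3006] F [0.2 0.2 1.5] w 0.528
cm [-23.15   1.76  10.15] deg [2.00e-02 3.10e-01 8.27e+01]
```

```bash
python3 -m crank '[[[-2.4,0.2,0,0,0,0],[-2.4,0.2,0,0,0,0],[-2.4,0.2,0,0,0,0],[-2.4,0.2,0,0,0,0],[-2.4,0.2,0,0,0,0],[-2.4,0.2,0,0,0,0],[-2.4,0.2,0,0,0,0],[-2.4,0.2,0,0,0,0],[-2.4,0.2,0,0,0,0],[0,0,0,0,0,7],[0,0,0,0,0,7],[0,0,0,0,0,7],[0,0,0,0,0,7],[0,0,0,0,0,7],[0,0,0,0,0,7],[0,0,0,0,0,7],[0,0,0,0,0,7],[0,0,0,0,0,7],[0,0,0,0,0,7]]]' 0
python3 d.py .436 -.02 .15 -75
python3 - <<'E'
from h import *
for n in("side","scene","wrist"):
    im,d=arm.capture(n);cv2.imwrite(f"pics/{n}4.png",im)
E
```

```text
time: 9.45
tcp_pos: [0.4368, 0.0076, 0.322]
orientation: [[0.457, -0.889, 0.029], [-0.889, -0.457, 0.004], [0.01, -0.027, -1.0]]
contact_force: [-0.1, 0.5, -0.0]
gripper_width: 0.001
t 9.45 p [0.4368 0.0076 0.322 ] F [-0.1  0.5 -0. ] w 0.001
cm [ 2.25  1.8  17.18] deg [-1.62 -0.38 12.2 ]
```

View pics/wrist4.png

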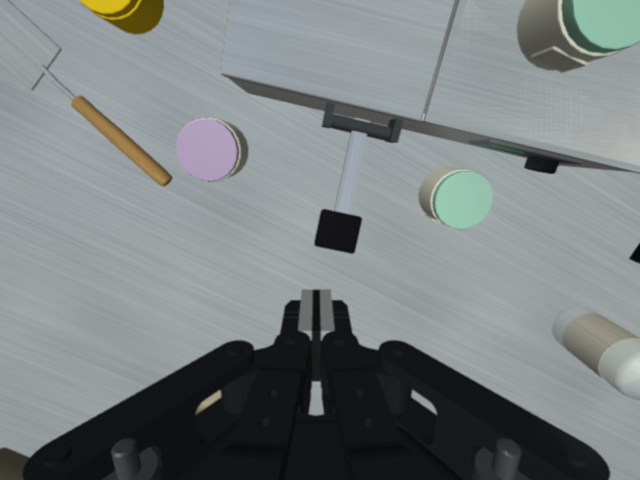

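View pics/side4.png

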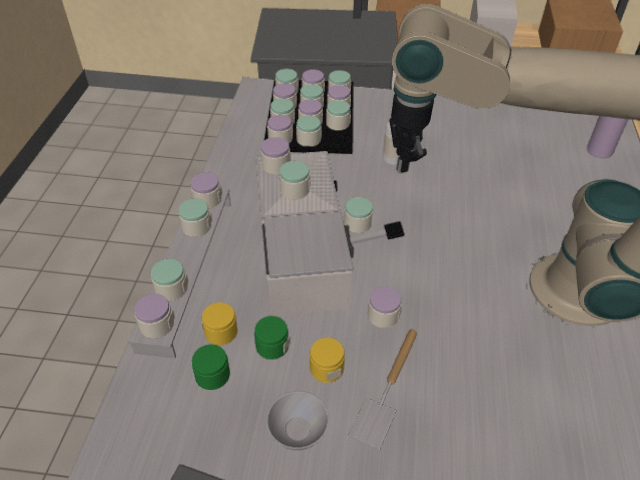

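```bash
python3 - <<'E'
from h import *
ci=arm.camera_info("wrist");print("paddle",onplane(ci,338,230,.114))
ci=arm.camera_info("scene");d=arm.capture("scene")[1]
for n in("scene","side"):
    ci=arm.camera_info(n);d=arm.capture(n)[1]
    vv,uu=np.mgrid[0:480,0:640];p=cv2.undistortPoints(np.stack([uu.ravel(),vv.ravel()],1).astype(np.float64)[:,None],np.array(ci["K"]),np.array([ci["k1"],0,0,0,0.]))[:,0]
    X=(np.c_[p,np.ones(len(p))]*d.reshape(-1,1)-np.array(ci["t"]))@np.array(ci["R"])
    q=X[(d.ravel()>0)&(abs(X[:,2]-.201)<.008)&(np.hypot(X[:,0]-.68,X[:,1]+.094)<.055)]
    c=cv2.minEnclosingCircle(q[:,:2].astype(np.float32));w=np.array(c[0])-[.657,-.028];a=.262
    print(n,np.median(q[:,2]),q[:,2].std(),c,"own",w[0]*np.cos(a)+w[1]*np.sin(a),-w[0]*np.sin(a)+w[1]*np.cos(a))
E
python3 d.py .436 -.02 .15 -75
```

```text
paddle [ 0.43798043 -0.02055062  0.114     ]
scene 0.20093654006789458 0.001758699120863212 ((0.6836614012718201, -0.09321651607751846), 0.035319045186042786) own 0.008859637710170426 -0.06989657435604951
side 0.20045632702777266 0.00249790724291005 ((0.6808202862739563, -0.09250525385141373), 0.03825952857732773) own 0.00629970496298652 -0.06847369954944656
t 9.75 p [0.437  0.0066 0.3212] F [-1.2  0.7 -0.3] w 0.001
cm [ 2.15  1.78 17.1 ] deg [-1.56 -0.37 12.68]
```

```bash
python3 -m crank '[[[0.5,0.5,1,-0.8,0,6],[0.5,0.5,2,-0.8,0,6],[0.5,0.3,2.5,0,0,1],[0.3,0.2,2.5,0,0,0],[0,0,2.5,0,0,0],[0,0,2.5,0,0,0],[0,0,1,0,0,0],[0,0,0,0,0,0]]]'
python3 d.py .437 -.02 .15 -75
```

```text
time: 10.42
tcp_pos: [0.4304, -0.0166, 0.1778]
orientation: [[0.26, -0.966, 0.006], [-0.966, -0.26, -0.007], [0.008, -0.004, -1.0]]
contact_force: [-0.5, 0.8, -0.4]
gripper_width: -0.001
t 10.42 p [ 0.4304 -0.0166  0.1778] F [-0.5  0.8 -0.4] w -0.001
cm [ 0.47 -0.54  2.78] deg [-0.2  -0.48  0.06]
```

```bash
python3 -m crank '[[[0.3,-0.3,1,0,-0.3,0],[0.2,-0.3,1,0,0,0],[0,0,0.8,0,0,0],[0,0,0.3,0,0,0],[0,0,0,0,0,0]]]'
python3 d.py .437 -.02 .13 -75
python3 - <<'E'
from h import *
for n in("side","scene"):
    im,d=arm.capture(n)
    a=im[150:310,300:500] if n=="side" else im[140:300,190:390]
    cv2.imwrite(f"pics/{n}5.png",cv2.resize(a,None,fx=3,fy=3))
E
```

```text
time: 10.83
tcp_pos: [0.4406, -0.0204, 0.148]
orientation: [[0.262, -0.965, 0.01], [-0.965, -0.262, -0.002], [0.005, -0.009, -1.0]]
contact_force: [-0.8, 0.0, 0.3]
gripper_width: -0.002
t 10.83 p [ 0.4406 -0.0204  0.148 ] F [-0.8  0.   0.3] w -0.002
cm [-0.15  0.35  1.8 ] deg [-0.51 -0.27  0.21]
```

View pics/side5.png

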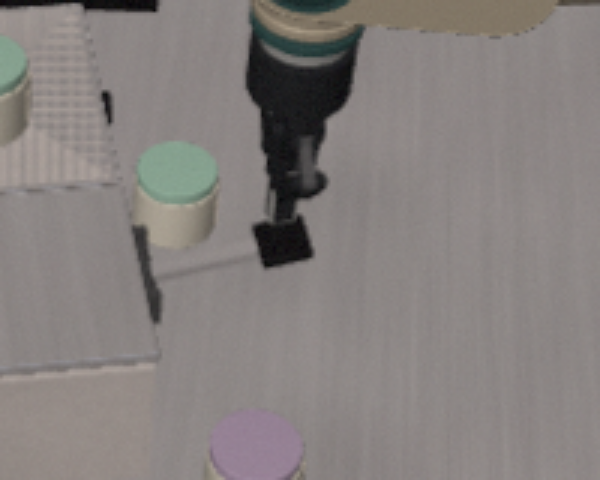

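View pics/scene5.png

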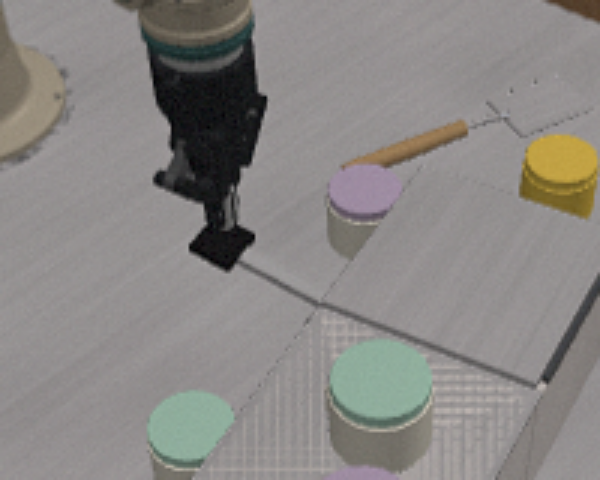

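```bash
python3 -m crank '[[[-0.1,0.2,0.5,0,0,0],[0,0.1,0.5,0,0,0],[0,0,0.4,0,0,0],[0,0,0.4,0,0,0],[0,0,0.4,0,0,0],[0,0,0.4,0,0,0]]]'
python3 d.py .437 -.02 .082 -75
```

```text
time: 11.43
tcp_pos: [0.4388, -0.0205, 0.1242]
orientation: [[0.263, -0.965, 0.016], [-0.965, -0.263, -0.003], [0.008, -0.014, -1.0]]
contact_force: [-5.0, -0.3, 10.3]
gripper_width: -0.003
t 11.43 p [ 0.4388 -0.0205  0.1242] F [-5.  -0.3 10.3] w -0.003
cm [-0.12  0.22  4.21] deg [-0.82 -0.43  0.24]
```

```bash
python3 -m crank '[[[0,0.05,0.4,0,0,0],[0,0.05,0.4,0,0,0],[0,0.05,0.4,0,0,0],[0,0,0.4,0,0,0],[0,0,0.4,0,0,0],[0,0,0.4,0,0,0]]]'
python3 d.py .437 -.02 .082 -75
```

```text
time: 11.93
tcp_pos: [0.437, -0.0212, 0.1042]
orientation: [[0.263, -0.965, 0.014], [-0.965, -0.263, -0.005], [0.008, -0.013, -1.0]]
contact_force: [-6.2, 0.0, 9.2]
gripper_width: 0.005
t 11.93 p [ 0.437  -0.0212  0.1042] F [-6.2  0.   9.2] w 0.005
cm [-0.13 -0.    2.22] deg [-0.72 -0.46  0.25]
```

```bash
python3 -m crank '[[[0,0,0.4,0,0,0],[0,0,0.4,0,0,0],[0,0,0.4,0,0,0],[0,0,0.4,0,0,0],[0,0,0.4,0,0,0],[0,0,0.4,0,0,0]]]'
python3 d.py .437 -.02 .082 -75
```

```text
time: 12.43
tcp_pos: [0.4379, -0.021, 0.0838]
orientation: [[0.264, -0.965, 0.016], [-0.965, -0.264, -0.004], [0.008, -0.014, -1.0]]
contact_force: [-2.6, 1.2, 7.2]
gripper_width: -0.001
t 12.43 p [ 0.4379 -0.021   0.0838] F [-2.6  1.2  7.2] w -0.001
cm [-0.12  0.06  0.18] deg [-0.83 -0.47  0.28]
```

```bash
python3 -m crank '[[[0,0,0.3,0,0,0],[0,0,0.3,0,0,0],[0,0,0.3,0,0,0]]]'
python3 d.py .437 -.02 .082 -75
python3 - <<'E'
from h import *
for n in("side","scene"):
    im,d=arm.capture(n)
    a=im[130:330,220:460] if n=="side" else im[140:340,190:430]
    cv2.imwrite(f"pics/{n}6.png",cv2.resize(a,None,fx=2.8,fy=2.8))
E
```

```text
time: 12.68
tcp_pos: [0.4389, -0.0209, 0.0799]
orientation: [[0.264, -0.964, 0.017], [-0.964, -0.264, -0.004], [0.009, -0.015, -1.0]]
contact_force: [-22.9, 2.1, 37.8]
gripper_width: -0.0
t 12.68 p [ 0.4389 -0.0209  0.0799] F [-22.9   2.1  37.8] w -0.0
cm [-0.14  0.16 -0.22] deg [-0.89 -0.49  0.32]
```

View pics/side6.png

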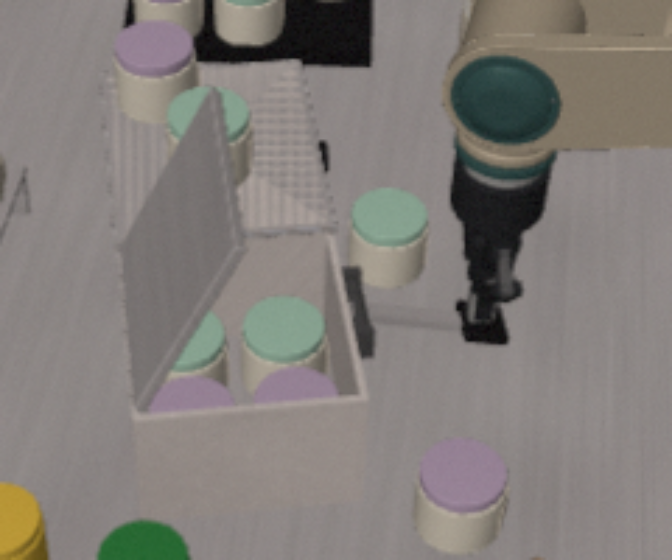

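View pics/scene6.png

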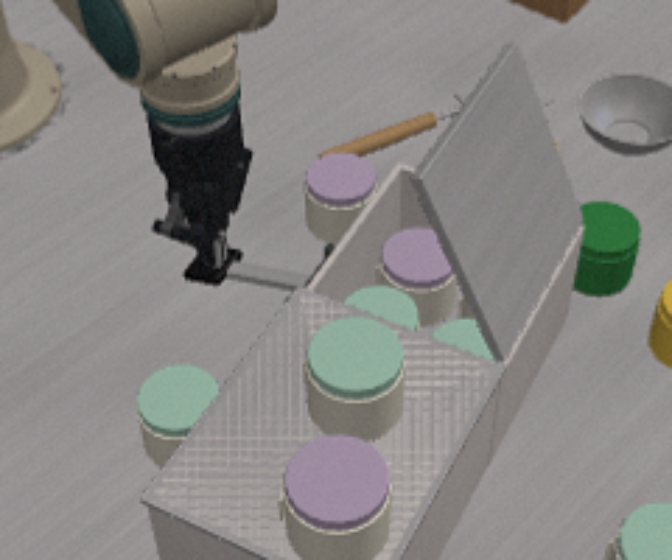

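```bash
python3 -m crank '[[[0,0,0.05,0,0,0],[0,0,0.05,0,0,0],[0,0,0.1,0,0,0],[0,0,0.1,0,0,0],[0,0,0.1,0,0,0],[0,0,0.1,0,0,0],[0,0,0.1,0,0,0],[0,0,0.1,0,0,0]]]'
```

```text
time: 13.45
tcp_pos: [0.4389, -0.0209, 0.0807]
orientation: [[0.265, -0.964, 0.016], [-0.964, -0.265, -0.005], [0.009, -0.015, -1.0]]
contact_force: [-8.1, 0.8, 13.5]
gripper_width: 0.0
```

```bash
python3 -m crank '[[[0,0,0.1,0,0,0],[0,0,0.1,0,0,0],[0,0,0.1,0,0,0],[0,0,0.1,0,0,0],[0,0,0.1,0,0,0],[0,0,0.1,0,0,0],[0,0,0.1,0,0,0],[0,0,0.1,0,0,0],[0,0,0.1,0,0,0],[0,0,0.1,0,0,0],[0,0,0.1,0,0,0],[0,0,0.1,0,0,0],[0,0,0.1,0,0,0],[0,0,0.1,0,0,0],[0,0,0.1,0,0,0],[0,0,0.1,0,0,0],[0,0,0.1,0,0,0],[0,0,0.1,0,0,0],[0,0,0.1,0,0,0],[0,0,0.1,0,0,0]]]'
```

```text
time: 15.12
tcp_pos: [0.4389, -0.0209, 0.0808]
orientation: [[0.267, -0.964, 0.011], [-0.964, -0.267, -0.006], [0.009, -0.009, -1.0]]
contact_force: [-8.4, 0.7, 13.8]
gripper_width: 0.002
```

```bash
python3 -m crank '[[[0,0,0.1,0,0,0],[0,0,0.1,0,0,0],[0,0,0.1,0,0,0],[0,0,0.1,0,0,0],[0,0,0.1,0,0,0],[0,0,0.1,0,0,0],[0,0,0.1,0,0,0],[0,0,0.1,0,0,0],[0,0,0.1,0,0,0],[0,0,0.1,0,0,0],[0,0,0.1,0,0,0],[0,0,0.1,0,0,0]]]'
```

```text
time: 16.12
tcp_pos: [0.439, -0.0209, 0.0808]
orientation: [[0.268, -0.963, 0.008], [-0.963, -0.268, -0.006], [0.008, -0.006, -1.0]]
contact_force: [-8.5, 0.5, 14.2]
gripper_width: -0.003
```

```bash
python3 -m crank '[[[0,0,-0.1,0,0,0],[0,0,-0.15,0,0,0],[0,0,-0.2,0,0,0],[0,0,-0.2,0,0,0],[0,0,-0.2,0,0,0],[0,0,-0.2,0,0,0]]]'
```

```text
time: 16.62
tcp_pos: [0.4378, -0.0212, 0.0906]
orientation: [[0.268, -0.963, 0.005], [-0.963, -0.268, -0.007], [0.008, -0.003, -1.0]]
contact_force: [-2.5, -0.2, 2.2]
gripper_width: 0.005
```

```bash
python3 -m crank '[[[0,0,-0.2,0,0,0],[0,0,-0.2,0,0,0],[0,0,-0.2,0,0,0],[0,0,-0.2,0,0,0],[0,0,-0.2,0,0,0],[0,0,-0.2,0,0,0],[0,0,-0.2,0,0,0],[0,0,-0.2,0,0,0]]]'; python3 d.py .437 -.02 .13 -75
```

```text
time: 17.28
tcp_pos: [0.438, -0.0211, 0.1092]
orientation: [[0.268, -0.963, 0.006], [-0.963, -0.268, -0.007], [0.008, -0.003, -1.0]]
contact_force: [-2.6, -0.3, 3.8]
gripper_width: 0.002
t 17.28 p [ 0.438  -0.0211  0.1092] F [-2.6 -0.3  3.8] w 0.002
cm [-0.12  0.05 -2.08] deg [-0.2  -0.48  0.53]
```

```bash
python3 -m crank '[[[0,0,-0.2,0,0,0],[0,0,-0.2,0,0,0],[0,0,-0.2,0,0,0],[0,0,-0.2,0,0,0],[0,0,-0.2,0,0,0],[0,0,-0.2,0,0,0]]]'; python3 d.py .437 -.02 .13 -75
```

```text
time: 17.78
tcp_pos: [0.4401, -0.0205, 0.1243]
orientation: [[0.268, -0.963, 0.013], [-0.963, -0.268, -0.006], [0.009, -0.01, -1.0]]
contact_force: [1.3, 1.5, 4.9]
gripper_width: -0.001
t 17.78 p [ 0.4401 -0.0205  0.1243] F [1.3 1.5 4.9] w -0.001
cm [-0.13  0.28 -0.57] deg [-0.6  -0.53  0.55]
```

```bash
python3 -m crank '[[[0,0,-0.1,0,0,0],[0,0,-0.1,0,0,0],[0,0,-0.1,0,0,0],[0,0,-0.1,0,0,0],[0,0,-0.1,0,0,0],[0,0,-0.1,0,0,0],[0,0,-0.1,0,0,0],[0,0,-0.1,0,0,0],[0,0,-0.1,0,0,0]]]'; python3 d.py .437 -.02 .13 -75
```

```text
time: 18.53
tcp_pos: [0.4393, -0.0202, 0.1325]
orientation: [[0.268, -0.963, 0.01], [-0.963, -0.268, -0.005], [0.008, -0.008, -1.0]]
contact_force: [0.2, -0.0, -0.6]
gripper_width: -0.002
t 18.53 p [ 0.4393 -0.0202  0.1325] F [ 0.2 -0.  -0.6] w -0.002
cm [-0.09  0.22  0.25] deg [-0.49 -0.45  0.56]
```

Contact has been released at rest height. Next I rise clear and check.

```bash
python3 -m crank '[[[0,0,-0.1,0,0,0],[0,0,-0.2,0,0,0],[0,0,-0.5,0,0,0],[0,0,-1.5,0,0,0],[0,0,-3,0,0,0],[0,0,-3,0,0,0],[0,0,-3,0,0,0],[0,0,-2,0,0,0],[0,0,0,0,0,0],[0,0,0,0,0,0]]]'
python3 d.py .437 -.02 .13 -75
python3 - <<'E'
from h import *
for n in("side","scene"):
    im,d=arm.capture(n);cv2.imwrite(f"pics/{n}7f.png",im)
    a=im[130:330,220:460] if n=="side" else im[180:380,190:430]
    cv2.imwrite(f"pics/{n}7.png",cv2.resize(a,None,fx=2.8,fy=2.8))
    ci=arm.camera_info(n)
    vv,uu=np.mgrid[0:480,0:640];p=cv2.undistortPoints(np.stack([uu.ravel(),vv.ravel()],1).astype(np.float64)[:,None],np.array(ci["K"]),np.array([ci["k1"],0,0,0,0.]))[:,0]
    X=(np.c_[p,np.ones(len(p))]*d.reshape(-1,1)-np.array(ci["t"]))@np.array(ci["R"])
    a=.262;w=X-[.657,-.028,0];ow=np.c_[w[:,0]*np.cos(a)+w[:,1]*np.sin(a),-w[:,0]*np.sin(a)+w[:,1]*np.cos(a)]
    for nm,x0,x1 in(("lid front",-80,-50),("lid back",40,70)):
        m=(d.ravel()>0)&(ow[:,0]*1e3>x0)&(ow[:,0]*1e3<x1)&(ow[:,1]>.04)&(ow[:,1]<.18)&(X[:,2]>.1);print(n,nm,np.median(X[m,2]))
    q=X[(d.ravel()>0)&(abs(X[:,2]-.201)<.008)&(np.hypot(X[:,0]-.68,X[:,1]+.094)<.055)]
    print(cv2.minEnclosingCircle(q[:,:2].astype(np.float32)))
E
```

```text
time: 19.37
tcp_pos: [0.4366, -0.0193, 0.2732]
orientation: [[0.268, -0.963, 0.008], [-0.963, -0.268, -0.005], [0.007, -0.007, -1.0]]
contact_force: [-0.2, -0.9, -0.5]
gripper_width: -0.004
t 19.37 p [ 0.4366 -0.0193  0.2732] F [-0.2 -0.9 -0.5] w -0.004
cm [-0.03  0.08 14.32] deg [-0.38 -0.41  0.56]
side lid front 0.14051603227319204
side lid back 0.14054342335840944
((0.6798866987228394, -0.09137919545173645), 0.03736276924610138)
scene lid front 0.14118627302347256
scene lid back 0.14126091564537255
((0.6829386949539185, -0.09352738410234451), 0.035316694527864456)
```

View pics/scene7.png

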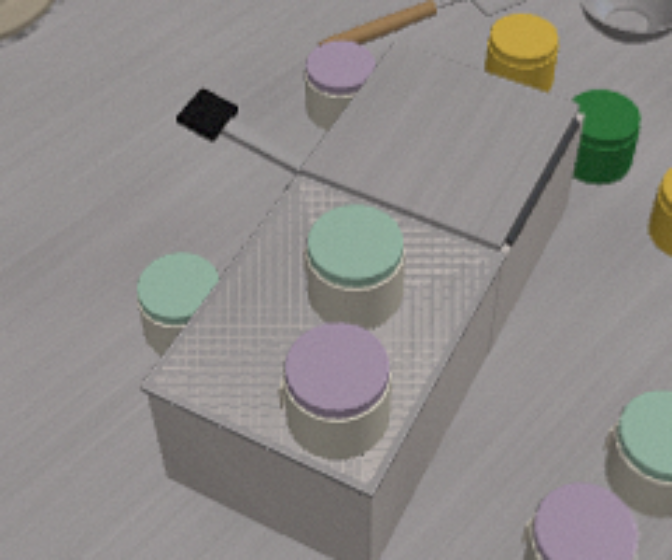

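View pics/side7f.png

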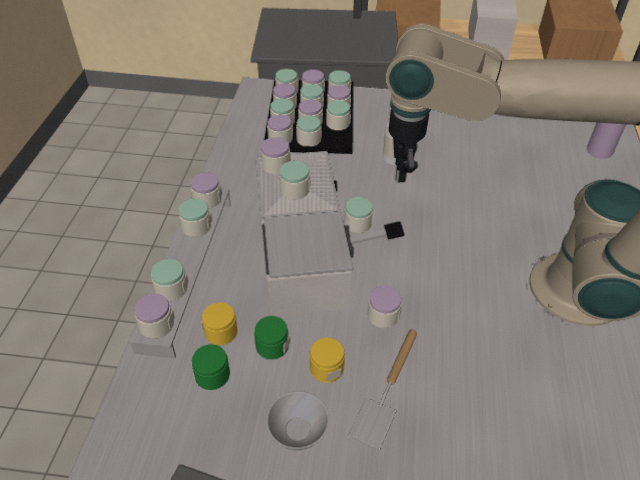

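The lid is shut and level, the lever (scene crop 207,113) is back at rest, and the jar (scene crop 355,265) is upright on the flat top. The bystanders haven't moved, so I'm handing in.

```bash
python3 - <<'E'
from h import *
print(arm.hand_in())
E
```

```text
the job is handed in; nothing more can be done
None
```

The job is done and handed in, at about 19.5 s on the robot's clock against the 72 s limit.

- **Jar:** I slid it sideways off the lid with two half-open fingers low behind it, never lifting it. It now stands upright at about own (7, -69) mm of the warmer, wholly on the flat top and clear of `jar_b`.
- **Lid open:** I pressed the lever to its stop. The pictures show the lid wide open, and I held it there for about 3.5 s. The force at the stop briefly reached about 44 N in total at the closed fingertips, then settled at about 16 N.
- **Lid shut:** I let the paddle up at 30 mm/s or slower, keeping contact until it was back at rest. I worked the speed out from the poses between moves, because the lid's own speed cannot be read directly.

**Last checks:** The depth readings put the lid level at 140.5 to 141.3 mm front and back, so it is shut. The lever is up, nothing else looks moved, and the arm is clear of everything. The two fixed cameras disagree by about 3 mm on the jar's position, well within the margins.

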